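# Work a stuck locating block out of its nest

## Task

Lift the black tape roll off the metal locating block and lay it flat on the bench, clear of the aluminium nest. The block sticks in the nest: grip its stem, rock it side to side along the nest's long direction until it comes free, then raise it straight up and finish still holding it upright, just clear of the nest and over its mouth (a centimetre or two of air). Do not disturb the multimeter, the solder spool or the screwdriver.

Things in the scene. Friction and masses are not known exactly. Their poses are not given: they have to be found in the camera images.
- nest: Aluminium nest fixed to the bench: 70 mm along its x, 110 mm along its y (144 mm with a low fixing foot at each y end), flat deck 52 mm high. Origin: centre of the underside; z up. A pocket 26 mm (x) by 32 mm (y) opens in the middle of the deck; its floor is 6 mm above the bench. From each y end of the pocket a dark steel friction shoe reaches in over the block's foot.
- block: Steel locating block upright in the pocket, 80 mm high, 0.18 kg: foot 24 (x) by 30 (y) by 14 mm high, above it a stem 16 (x) by 22 mm (y), whose top 34 mm stand above the deck at the start. Origin: centre of the foot's underside; z up the stem; x, y parallel to the nest's at the start. The shoes let it rise only 5 mm: a straight pull does not free it. Grip the stem across its 16 mm (x).
- block_grip (a point): A point on the block's stem axis, 66 mm above the underside of the foot (14 mm below the top), a good height for the gripper.
- tape_roll: Black tape roll, 68 to 70 mm outside diameter, 18 mm high, hole about 34 mm, lying flat on the nest's deck with the block's stem through its hole. The bench left of the nest is free round x 0.50, y 0.22. Origin: centre of the underside; z up.
- shoe_left (a joint): Friction shoe at the nest's +y end, 25 to 48 mm above the bench; value: how far it is pushed back, m (starts 0 to 0.001, stop 0.007). At 0 its face is 11.5 mm from the pocket's centre; the foot passes when both are at about 0.0035. Leaning the block's top to +y by 0.1 to 0.17 rad about its foot (5 to 20 N at the stem) pushes it back; it stays there (8 N friction, no spring).
- shoe_right (a joint): The same at the nest's -y end, pushed back by leaning the block's top to -y; also positive as it is pushed back.
- multimeter: Bystander: black hand multimeter lying flat, 157x77x46 mm, origin at the centre of its underside.
- spool: Bystander: solder spool standing with its axis upright, 73x65x51 mm, origin at the centre of its underside.
- driver: Bystander: small yellow screwdriver lying down, 168 mm long, 18 mm thick, origin at mid-length on its underside.
Not all that is in view belongs to the job. There is more than one size of the tape_roll; the job needs the middle-sized.

How it is judged:
On the way, in this order (a step that is already met when the one before it is completed fails the run):
1. the tape roll lies flat on the bench clear of the nest while the block is still seated (height (world z) of tape_roll below 0.006 m and angle between tape_roll's own z axis and vertical below 0.1 rad and contact force between tape_roll and nest below 0.1 N and z of block in the frame of nest below 0.02 m), for 0.2 s.
2. the block has been rocked both ways: both shoes are pushed back while its foot is still in the nest (value of joint each of shoe_left, shoe_right above 0.002 m and z of block in the frame of nest below 0.035 m).
At the end, for the whole second after the job is handed in: The block hangs in the gripper, still and upright within 0.2 rad, its underside 3 to 40 mm above the nest's deck and within 25 mm of over the pocket's centre, touching nothing of the nest; the tape roll lies flat and still on the bench, not touching the nest (z of block in the frame of nest between 0.055 and 0.092 m and horizontal distance between block and nest below 0.025 m and angle between block's own z axis and vertical below 0.2 rad and linear speed of each of block, tape_roll below 0.03 m/s and contact force between the fingers and block above 1 N and contact force between block and nest below 0.2 N and height (world z) of tape_roll below 0.006 m and angle between tape_roll's own z axis and vertical below 0.1 rad and contact force between tape_roll and nest below 0.1 N); the arm keeps its last pose, push and grip.
It fails at once if the multimeter, the solder spool or the screwdriver is moved by more than 30 mm (distance of any of multimeter, spool, driver from where it was at the start of the episode above 0.03 m).
It also fails if it takes over 54 s, if anything falls off the work surface, if the arm or the gripper's body presses on something with over 40 N, if the wrist force passes 120 N, or if a joint passes its speed limit or range.

## Robot

A 6-joint arm with a two-finger parallel gripper is mounted at the origin on a cart in front of the work surface, level with it; the furniture and walls round the work are solid. World frame = base frame: x ahead of the robot, y to its left, z up, the work surface at z = 0. Lengths are in m, angles in rad, forces in N, time in s.
With the tool pointing down it reaches from about 0.375 to 0.975 m from the base axis. Payload 3.8 kg.
Tool frame: the origin (TCP) lies at the very end of the fingers, on their centre line; the grasp point (between the pads) lies 19 mm behind it; z points along the fingers, y is the line along which they close (so a half turn about z gives the same grasp; the last joint's range is limited). The gripper opens to 85 mm and grips with 20 to 120 N. Pads are 22 mm wide; open, the fingers measure 114 mm over their backs; the gripper's body (76 mm by 85 mm) begins 54 mm behind the grasp point. The pads swing forward as they close: fully open they stand 13 mm farther back than shut.
Start: joints at [-1.284, 0.264, 1.604, -0, 1.274, -0.037], TCP at [0.215, -0.64, 0.231] pointing down, gripper open.
Joint ranges: [-2.63, 2.63], [-0.94, 2.18], [0.31, 2.57], [-1.31, 4.45], [0, 2.66], [-2.55, 2.55]. Speed limits (rad/s): [2.57, 2.57, 3.14, 3.14, 3.14, 3.14].

## Interface

Orientations are given as a rotation vector (axis times angle).
In Python, from workcell import bot gives the robot as it stands.
- The arm moves only by the shell command python3 -m creep 'ROWS' [FORCE]. ROWS is JSON, a list of rows, each a list of 5 numbers: the shift along the tool's x, y, z in units of 0.05 m (1.0 is 0.05 m), then the turn about the tool's z in units of 0.1 rad (1.0 is 0.1 rad), then the opening, from 0 (shut) to 1 (fully open). In form: [[tx, ty, tz, spin, hand], ...]. A call has 1 to 20 rows; each row shifts and turns the commanded pose from where the row before left it, along the tool's axes as they then stand; what a row does not reach is not made up. A row lasts 1/8 s, in which the tool goes at most 62.5 mm and 10.7 degrees, less where a joint would pass 70% of its speed; a pose out of reach is approached as far as the arm can. A call with a number of a shift or a turn outside -1 to 1 is refused whole. A call with a gripper value outside its range is refused whole. The fingers move at their own pace and stop on an object; FORCE is the grip in N (left out, the last holds). Time passes only in rows, so rows that do not move let the fingers close. It gives the time, the measured TCP pose, the force, the opening and the grip force at its end, in the units of the state.
- bot.read_state(): the state, without advancing time (a new reading comes with each control period).
- bot.read_camera(name): name is "side" or "top"; returns a dict with "pixels" (400x640x3 uint8, red, green, blue), "vfov" (degrees; the focal length in pixels is half the picture's height over the tangent of half this angle, whatever the lens; pixels are square), "cx", "cy" (the principal point, pixels), "world_to_cam" (4x4, takes a point from world to camera coordinates). Camera axes: x right, y down, z forward; pixel columns grow to the right and rows downward; lengths in m; the calibration is good to about 2 mm. A picture is of the moment at which its call begins. There is no depth.
- bot.finish_job(): hands the job in; it is judged then, once.
Trained networks look in a picture, given as the dict that the camera call returned (one of the last four; its "shot" number tells which), for a name from the list of things; names that differ only in an ending like _2 or _b are one class to them, and where a whole thing is asked for, a point or a joint stands for the part that bears it (a point fixed in the world has none). Each returns a list of dicts, best first, with "score" (0 to 1); they miss things now and then, are a little off and sometimes report something else, mostly with a low value. They report only what shows in the picture. A call takes as long as a camera call. They do not tell look-alikes from the thing itself.
- bot.look_for(target, picture): "bbox" ([left, top, right, bottom] in pixels, round what is visible of it).
- bot.regions_of(target, picture): "mask" (400x640 bool, what is visible of it) and "bbox" ([left, top, right, bottom] in pixels, round what is visible of it).
The state is a dict: "time": time; "q": joint angles; "joint_vel": joint speeds; "joint_torque": joint torques, N m; "tool_pos": TCP position; "tcp_rot": TCP orientation; "wrist_force": force on the tool from outside, world axes, zero at the start; "torque": the same for the moment, N m; "width": opening from 0.0 (shut) to 1.0 (fully open); "grip_force": force on a finger pad.
Only numpy, scipy, OpenCV 4.12 (cv2) and the standard library are available. Lean on these libraries where they do the work, as an engineer would, in place of code of your own. Each camera call takes 0.05 s, during which the arm holds its last target. There are 200 camera calls.

## Working session

There is one attempt and no reset: what is moved stays moved. The work goes in short steps, Python scripts to look and compute and a shell command to move; the robot and the scene stay as the last step left them, time stands still between calls to the robot, and variables do not carry over. Pictures are saved under pics/ and viewed, at most 10 in all, crops included, and the job is handed in when it is done.

```bash
mkdir -p pics; cat > h.py <<'E'
import numpy as np, cv2
from workcell import bot
def cam(n):
    return bot.read_camera(n)
def K(p):
    f=200/np.tan(np.radians(p['vfov'])/2); return f
def proj(p,X):
    X=np.atleast_2d(X); T=np.array(p['world_to_cam']); c=X@T[:3,:3].T+T[:3,3]
    return np.c_[K(p)*c[:,0]/c[:,2]+p['cx'],K(p)*c[:,1]/c[:,2]+p['cy']]
def ray(p,u,v):
    T=np.array(p['world_to_cam']); R=T[:3,:3]
    d=R.T@np.array([(u-p['cx'])/K(p),(v-p['cy'])/K(p),1]); return -R.T@T[:3,3],d/np.linalg.norm(d)
def atz(p,u,v,z):
    o,d=ray(p,u,v); return o+d*(z-o[2])/d[2]
def tri(p,a,q,b):
    o1,d1=ray(p,*a);o2,d2=ray(q,*b)
    s=np.linalg.lstsq(np.c_[d1,-d2],o2-o1,rcond=None)[0]
    A=o1+s[0]*d1;B=o2+s[1]*d2; return (A+B)/2,np.linalg.norm(A-B)
E
python3 - <<'E'
from h import *
s=bot.read_state();print({k:np.round(v,3).tolist() for k,v in s.items()})
for n in('top','side'):
    p=cam(n);cv2.imwrite(f'pics/{n}0.png',p['pixels'][:,:,::-1])
    T=np.array(p['world_to_cam']);print(n,p['vfov'],np.round(-T[:3,:3].T@T[:3,3],3),np.round(T[2,:3],2))
    for t in('nest','block','tape_roll','multimeter','spool','driver','block_grip','shoe_left'):
        print(t,[(round(r['score'],2),np.round(r['bbox']).tolist()) for r in bot.regions_of(t,p)])
E
```

```text
{'time': 0.0, 'q': [-1.284, 0.265, 1.605, 0.0, 1.274, -0.037], 'joint_vel': [-0.001, -0.0, 0.0, 0.0, -0.001, -0.001], 'joint_torque': [0.002, -51.511, -36.731, 0.0, 0.013, 0.0], 'tool_pos': [0.215, -0.639, 0.23], 'tcp_rot': [-3.098, -0.506, 0.0], 'wrist_force': [-0.435, 0.2, -0.486], 'torque': [-0.01, 0.023, -0.094], 'grip_force': 0.0, 'width': 1.003}
top 53.98771723637351 [ 0.527 -0.101  0.94 ] [ 0.09 -0.03 -1.  ]
nest [(0.59, [223.0, 199.0, 283.0, 247.0])]
block []
tape_roll [(0.83, [232.0, 207.0, 266.0, 236.0]), (0.77, [218.0, 260.0, 245.0, 284.0]), (0.71, [300.0, 213.0, 342.0, 255.0])]
multimeter [(0.57, [309.0, 117.0, 355.0, 185.0])]
spool [(0.62, [208.0, 147.0, 240.0, 176.0])]
driver [(0.64, [369.0, 257.0, 417.0, 268.0]), (0.64, [243.0, 220.0, 254.0, 230.0])]
block_grip [(0.51, [234.0, 206.0, 263.0, 238.0]), (0.5, [242.0, 217.0, 252.0, 229.0])]
shoe_left []
side 42.6323164092027 [0.358 0.753 0.519] [ 0.22 -0.87 -0.45]
nest [(0.75, [276.0, 236.0, 351.0, 298.0])]
block [(0.47, [306.0, 231.0, 325.0, 248.0])]
tape_roll [(0.98, [321.0, 210.0, 375.0, 247.0]), (0.83, [357.0, 286.0, 394.0, 316.0]), (0.6, [294.0, 231.0, 334.0, 262.0])]
multimeter [(0.84, [223.0, 186.0, 300.0, 230.0]), (0.47, [205.0, 252.0, 242.0, 293.0])]
spool [(0.61, [206.0, 253.0, 245.0, 296.0]), (0.48, [296.0, 228.0, 336.0, 260.0])]
driver [(0.73, [386.0, 185.0, 397.0, 206.0])]
block_grip [(0.65, [310.0, 226.0, 321.0, 245.0])]
shoe_left []
```

View pics/top0.png

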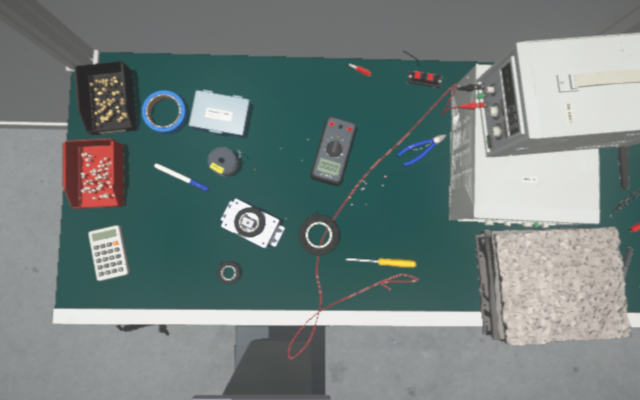

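View pics/side0.png

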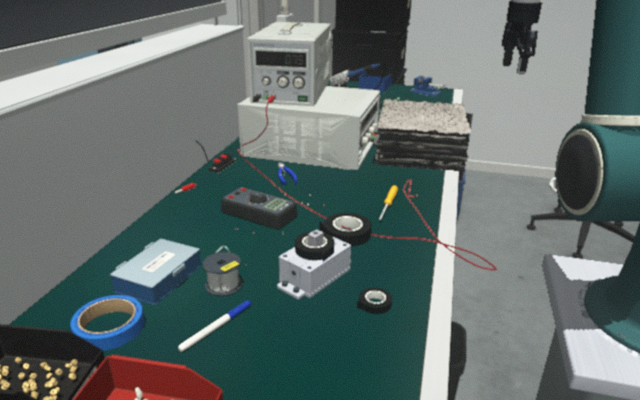

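The top view has +x up and +y left. The tape roll sits on the nest at about (249,222), with the spool at (224,161), the multimeter at (333,150) and the driver at (380,262). In the side view the nest is at about (313,265) and the block top at about (316,236). The larger roll, top (320,234), and the smaller one, top (229,272), are decoys.

```bash
python3 - <<'E'
from h import *
t=cam('top');s=cam('side')
a=cv2.resize(t['pixels'][190:260,210:300],None,fx=8,fy=8,interpolation=cv2.INTER_CUBIC)
b=cv2.resize(s['pixels'][222:302,268:358],None,fx=6,fy=6,interpolation=cv2.INTER_CUBIC)
cv2.imwrite('pics/a.png',a[:,:,::-1]);cv2.imwrite('pics/b.png',b[:,:,::-1])
for p in(t,s):
    for n in('nest','tape_roll','block','block_grip'):
        for r in bot.regions_of(n,p):
            m=r['mask'].astype(np.uint8);ys,xs=np.nonzero(m)
            print(n,round(r['score'],2),xs.mean().round(1),ys.mean().round(1),m.sum(), cv2.minAreaRect(np.c_[xs,ys].astype(np.float32)))
E
```

```text
tape_roll 0.87 228.2 272.3 310 ((228.5, 272.0), (22.0, 23.0), 90.0)
tape_roll 0.65 248.4 221.6 577 ((248.50001525878906, 222.00001525878906), (30.405588150024414, 30.405588150024414), 45.0)
tape_roll 0.55 318.1 234.4 866 ((318.0000305175781, 234.50003051757812), (38.890872955322266, 40.305084228515625), 45.0)
block 0.71 249.0 222.2 122 ((248.80003356933594, 221.90003967285156), (12.969193458557129, 9.838699340820312), 26.56505012512207)
block 0.36 332.4 150.8 2062 ((332.5500183105469, 150.64999389648438), (32.80196762084961, 66.21788024902344), 15.255120277404785)
block_grip 0.54 248.6 222.1 124 ((248.40005493164062, 221.7000274658203), (12.969193458557129, 9.838699340820312), 26.56505012512207)
nest 0.71 312.4 270.7 2400 ((314.7400817871094, 269.4043273925781), (48.4339599609375, 78.85388946533203), 77.7352294921875)
nest 0.56 259.5 207.3 2042 ((259.5238952636719, 206.9187774658203), (75.3384017944336, 31.151161193847656), 16.389541625976562)
nest 0.24 390.4 196.1 180 ((389.74627685546875, 197.3829345703125), (7.822420120239258, 27.72768211364746), 24.775142669677734)
tape_roll 0.83 313.8 247.8 751 ((314.2457580566406, 246.86184692382812), (38.61796569824219, 27.54187774658203), 8.53076457977295)
tape_roll 0.74 374.8 299.8 704 ((375.188232421875, 299.6529235839844), (33.62422180175781, 25.923192977905273), 12.528807640075684)
tape_roll 0.57 347.6 227.2 1233 ((346.4859313964844, 225.28355407714844), (49.81681823730469, 30.99605369567871), 22.833654403686523)
block 0.57 316.1 238.1 211 ((316.0, 237.5), (15.0, 14.0), 90.0)
block_grip 0.69 316.0 238.2 209 ((316.0, 237.5), (15.0, 14.0), 90.0)
```

View pics/a.png

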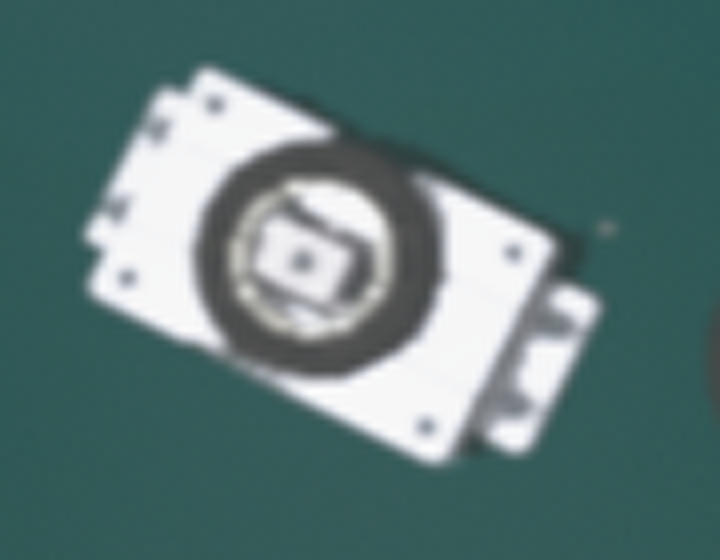

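View pics/b.png

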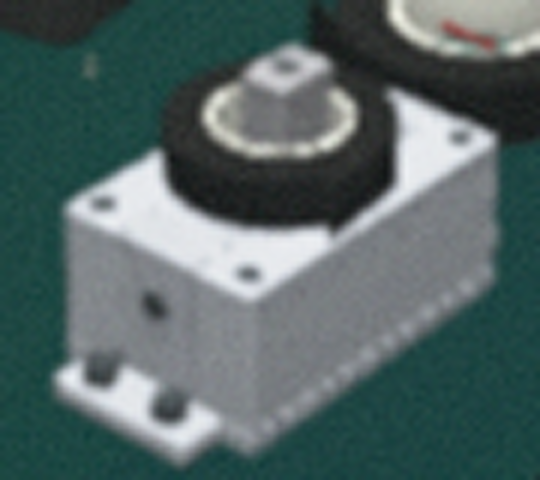

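The top crop shows the deck corners at crop pixels (203,65), (558,240), (440,467) and (88,290), and the block's top hole at (303,261). The side crop shows corners at (65,208), (250,300) and (497,135), and the block hole at (287,66). The nest is yawed, and the roll sits a little off the stem's centre.

```bash
python3 - <<'E'
from h import *
from scipy.optimize import least_squares
t=cam('top');s=cam('side')
ft=lambda x,y:((x+.5)/8-.5+210,(y+.5)/8-.5+190)
fs=lambda x,y:((x+.5)/6-.5+268,(y+.5)/6-.5+222)
T=np.array([ft(203,65),ft(558,240),ft(440,467),ft(88,290)])  # ++ +- -- -+
S=np.array([fs(65,208),fs(497,135),fs(250,300)])
print('nest corners tri')
for a,b in((T[0],S[0]),(T[2],S[1]),(T[3],S[2])): print(np.round(tri(t,a,s,b),4) if 0 else [np.round(x,4) for x in tri(t,a,s,b)])
bt=ft(303,261);bs=fs(287,66);b=tri(t,bt,s,bs);print('block top',b)
L=np.array([[.035,.055],[.035,-.055],[-.035,-.055],[-.035,.055]])
def W(v):
    c,n=np.cos(v[2]),np.sin(v[2]);return np.c_[L@np.array([[c,n],[-n,c]])+v[:2],np.full(4,v[3])]
def f(v):
    X=W(v);return np.r_[(proj(t,X)-T).ravel(),(proj(s,X[[0,2,3]])-S).ravel()]
r=least_squares(f,[.5,0,-.4,.052]);print('nest',r.x,np.abs(r.fun).max())
print('block top in top at .086',atz(t,*bt,.086),'side',atz(s,*bs,.086))
print('tape top ctr',atz(t,*ft(320,258),.07),atz(s,*fs(280,118),.07))
# rim
for q in((195,255),(445,265),(320,135),(320,380)): print(atz(t,*ft(*q),.07 if 1 else 0)[:2].round(4))
for n,(u,v) in dict(spool=(224,161),mm=(333,150),small=(229,272),big=(320,234),driver=(380,262)).items(): print(n,atz(t,u,v,.02).round(3))
E
```

```text
nest corners tri
[array([0.6071, 0.0621, 0.0502]), np.float64(0.0034)]
[array([ 0.4962, -0.007 ,  0.0516]), np.float64(0.0007)]
[array([0.5439, 0.0925, 0.0505]), np.float64(0.002)]
block top (array([0.55154761, 0.0273944 , 0.08543089]), np.float64(0.0022814050353136637))
nest [ 0.55159561  0.02723624 -0.44150455  0.05054346] 0.8652932905622777
block top in top at .086 [0.5526433  0.02757081 0.086     ] side [0.55015385 0.02821464 0.086     ]
tape top ctr [0.55399736 0.02534298 0.07      ] [0.55151449 0.03033419 0.07      ]
[0.5544 0.0596]
[ 0.5525 -0.009 ]
[0.588  0.0262]
[0.5205 0.0245]
spool [0.698 0.096 0.02 ]
mm [ 0.729 -0.161  0.02 ]
small [0.44  0.077 0.02 ]
big [ 0.529 -0.132  0.02 ]
driver [ 0.466 -0.273  0.02 ]
```

```bash
cat >> h.py <<'E'
def go(x,y,z,th=None):
    """shift in tool units (0.05 m) and spin units to reach world point (spin computed separately)"""
    from scipy.spatial.transform import Rotation as Ro
    s=bot.read_state();R=Ro.from_rotvec(s['tcp_rot']).as_matrix()
    d=R.T@(np.array([x,y,z])-s['tool_pos'])/.05
    h=np.arctan2(R[1,0],R[0,0])
    print('t',round(s['time'],2),'pos',np.round(s['tool_pos'],4),'zax',R[:,2].round(3),'head',h.round(4),'q',np.round(s['q'],2).tolist(),'F',np.round(s['wrist_force'],1),'w',round(s['width'],3),'g',round(s['grip_force'],1))
    print('shift',d.round(2),'spin',None if th is None else round((h-th)/.1,2))
E
python3 -m creep '[[0.5,-0.5,0,0,1],[0.7,-0.7,0,0,1],[0.7,-0.7,0,0,1],[0.7,-0.7,0,0,1],[0.7,-0.7,0,0,1],[0.7,-0.7,0,0,1],[0.7,-0.7,0,0,1],[0.7,-0.7,0,0,1],[0.7,-0.7,0,0,1],[0.7,-0.7,0,0,1],[0.7,-0.7,0,0,1],[0.7,-0.7,0,0,1],[0.7,-0.7,0,0,1],[0.7,-0.7,0,0,1],[0.7,-0.7,0,0,1],[0.4,-0.4,0,0,1],[0,0,0,0,1]]' 40
python3 -c "
from h import *
go(.552,.026,.12,1.129)"
```

```text
time: 3.62
tool_pos: [0.5523, 0.0392, 0.2313]
tcp_rot: [-3.1, -0.511, -0.0]
wrist_force: [0.6, -1.2, 1.1]
width: 1.0
grip_force: 0.0
t 3.62 pos [0.5523 0.0392 0.2313] zax [ 0.  0. -1.] head 0.3268 q [0.03, 0.03, 1.87, 0.0, 1.24, 1.27] F [ 0.6 -1.2  1.1] w 1.0 g 0.0
shift [-0.09  0.25  2.23] spin -8.02
```

```bash
python3 -m creep '[[-0.09,0.25,0,0,1],[0,0,0,-1,1],[0,0,0,-1,1],[0,0,0,-1,1],[0,0,0,-1,1],[0,0,0.3,-1,1],[0,0,0.5,-1,1],[0,0,0.5,-1,1],[0,0,0.5,-1,1],[0,0,0.4,0,1],[0,0,0,0,1]]'
python3 - <<'E'
from h import *
go(.552,.026,.062,1.129)
t=cam('top');s=cam('side')
a=cv2.resize(t['pixels'][180:260,205:305],None,fx=4,fy=4,interpolation=cv2.INTER_CUBIC)
b=cv2.resize(s['pixels'][182:302,268:368],None,fx=4,fy=4,interpolation=cv2.INTER_CUBIC)
c=np.zeros((480,800,3),np.uint8);c[:320,:400]=a;c[:,400:]=b
cv2.imwrite('pics/c.png',c[:,:,::-1])
E
```

```text
time: 5.0
tool_pos: [0.5493, 0.0222, 0.1195]
tcp_rot: [-2.659, -1.67, 0.006]
wrist_force: [-0.4, 0.2, 0.2]
width: 1.0
grip_force: 0.0
t 5.0 pos [0.5493 0.0222 0.1195] zax [-0.004 -0.001 -1.   ] head 1.1216 q [-0.0, 0.13, 1.98, -0.0, 1.03, 0.44] F [-0.4  0.2  0.2] w 1.0 g 0.0
shift [0.09 0.02 1.15] spin -0.07
```

View pics/c.png

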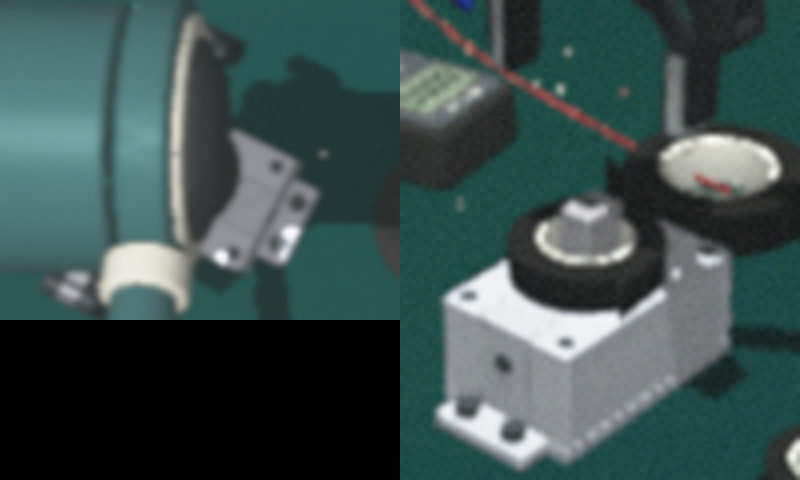

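The top view is blocked by the arm. In the side crop the open fingers straddle the roll as intended, with tips at about (490,65) and (675,130). I'm descending and closing.

```bash
python3 -m creep '[[0.09,0.02,0.3,0,1],[0,0,0.4,0,1],[0,0,0.4,0,1],[0,0,0.33,0,1],[0,0,0,0,1],[0,0,0,0,1]]' 40
python3 -c "
from h import *
go(.552,.026,.048,1.129)"
```

```text
time: 5.85
tool_pos: [0.5549, 0.0279, 0.0502]
tcp_rot: [2.658, 1.674, 0.001]
wrist_force: [0.9, 0.0, 0.0]
width: 0.998
grip_force: 0.0
t 5.85 pos [0.5549 0.0279 0.0502] zax [ 0.001 -0.    -1.   ] head 1.1239 q [0.01, 0.22, 2.02, -0.0, 0.9, 0.45] F [0.9 0.  0. ] w 0.998 g 0.0
shift [-0.06 -0.04  0.04] spin -0.05
```

```bash
python3 -m creep '[[-0.04,0,0.03,0,0.9],[0,0,0,0,0.6],[0,0,0,0,0.6],[0,0,0,0,0.6],[0,0,0,0,0.6],[0,0,0,0,0.6]]' 35
python3 -m creep '[[0,0,-0.2,0,0.6],[0,0,-0.3,0,0.6],[0,0,-0.4,0,0.6],[0,0,-0.4,0,0.6],[0,0,0,0,0.6]]'
python3 - <<'E'
from h import *
go(.5,.22,.15)
s=cam('side')
cv2.imwrite('pics/d.png',cv2.resize(s['pixels'][150:310,240:400],None,fx=3,fy=3,interpolation=cv2.INTER_CUBIC)[:,:,::-1])
E
```

```text
time: 6.6
tool_pos: [0.5541, 0.0259, 0.0495]
tcp_rot: [2.658, 1.673, 0.002]
wrist_force: [-1.1, -0.7, 6.2]
width: 0.77
grip_force: 39.2
time: 7.22
tool_pos: [0.5555, 0.0261, 0.1161]
tcp_rot: [2.656, 1.672, 0.007]
wrist_force: [0.6, 0.0, -0.5]
width: 0.766
grip_force: 39.3
t 7.22 pos [0.5555 0.0261 0.1161] zax [ 0.005  0.    -1.   ] head 1.1238 q [0.0, 0.14, 1.98, 0.0, 1.02, 0.45] F [ 0.6  0.  -0.5] w 0.766 g 39.3
shift [ 3.02 -2.67 -0.68] spin None
```

View pics/d.png

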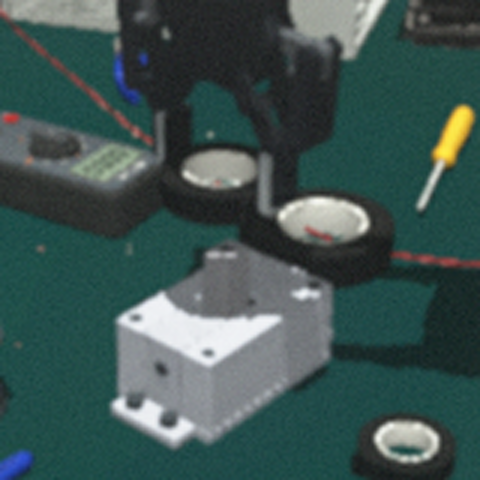

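The side crop shows the roll hanging level in the fingers at (220,180) and the block still seated at (230,280).

```bash
python3 -m creep '[[0.25,-0.2,0,0,0.6],[0.5,-0.45,0,0,0.6],[0.5,-0.45,0,0,0.6],[0.5,-0.45,0,0,0.6],[0.5,-0.45,0,0,0.6],[0.5,-0.45,0,0,0.6],[0.27,-0.22,0,0,0.6],[0,0,0.4,0,0.6],[0,0,0.6,0,0.6],[0,0,0.6,0,0.6],[0,0,0.3,0,0.6],[0,0,0.2,0,0.6],[0,0,0,0,0.6]]'
python3 -c "
from h import *
go(.5,.22,.0)"
```

```text
time: 8.9
tool_pos: [0.4981, 0.2198, 0.0079]
tcp_rot: [-2.659, -1.674, 0.001]
wrist_force: [0.7, 0.3, -0.7]
width: 0.768
grip_force: 39.2
t 8.9 pos [0.4981 0.2198 0.0079] zax [-0.001 -0.    -1.   ] head 1.1237 q [0.37, 0.26, 2.06, -0.0, 0.81, 0.82] F [ 0.7  0.3 -0.7] w 0.768 g 39.2
shift [0.02 0.03 0.16] spin None
```

```bash
python3 -m creep '[[0,0,0.08,0,0.6],[0,0,0.08,0,0.6],[0,0,0,0,0.6],[0,0,0,0,0.6]]'
python3 -m creep '[[0,0,0,0,0.85],[0,0,0,0,1],[0,0,0,0,1],[0,0,0,0,1],[0,0,-0.2,0,1],[0,0,-0.4,0,1],[0,0,-0.6,0,1],[0,0,-0.6,0,1],[0,0,-0.6,0,1],[0,0,-0.2,0,1],[0,0,0,0,1]]'
python3 - <<'E'
from h import *
go(.5516,.0272,.13,1.129)
p=cam('top');q=cam('side')
cv2.imwrite('pics/e.png',np.hstack([cv2.resize(p['pixels'][180:300,130:290],None,fx=2.5,fy=2.5),cv2.resize(q['pixels'][200:320,200:360],None,fx=2.5,fy=2.5)])[:,:,::-1])
for n in('block_grip','tape_roll'):
  for c in (p,q): print(n,[(round(r['score'],2),np.round(r['bbox'])) for r in bot.look_for(n,c)])
E
```

```text
time: 9.4
tool_pos: [0.4984, 0.22, 0.0005]
tcp_rot: [2.659, 1.674, 0.001]
wrist_force: [-0.5, 0.5, -0.3]
width: 0.764
grip_force: 39.3
time: 10.78
tool_pos: [0.4988, 0.2201, 0.1311]
tcp_rot: [2.658, 1.674, 0.003]
wrist_force: [0.4, -0.0, -1.0]
width: 1.001
grip_force: 0.0
t 10.78 pos [0.4988 0.2201 0.1311] zax [ 0.002  0.001 -1.   ] head 1.1238 q [0.37, 0.1, 1.99, -0.0, 1.05, 0.82] F [ 0.4 -0.  -1. ] w 1.001 g 0.0
shift [-3.02  2.62  0.02] spin -0.05
block_grip [(0.28, array([371., 257., 418., 267.]))]
block_grip [(0.77, array([308., 232., 322., 255.])), (0.25, array([206., 252., 244., 295.]))]
tape_roll [(0.93, array([155., 231., 183., 262.])), (0.84, array([218., 263., 243., 284.])), (0.62, array([298., 214., 340., 257.]))]
tape_roll [(0.73, array([356., 287., 394., 311.])), (0.63, array([292., 331., 340., 372.]))]
```

View pics/e.png

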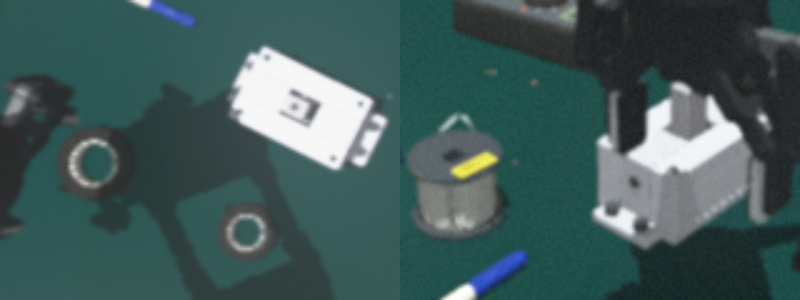

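The roll lies flat on the bench at crop (97,162), clear of the nest. The block stands free in the nest, with its hole at top pixel (247.6,222.4), which agrees with the earlier fit.

```bash
python3 -m creep '[[-0.25,0.22,0,0,1],[-0.5,0.44,0,0,1],[-0.5,0.44,0,0,1],[-0.5,0.44,0,0,1],[-0.5,0.44,0,0,1],[-0.5,0.44,0,0,0.9],[-0.27,0.2,0,0,0.7],[0,0,0.4,0,0.55],[0,0,0.5,0,0.55],[0,0,0.3,0,0.55],[0,0,0.2,0,0.55],[0,0,0,0,0.55]]' 30
python3 - <<'E'
from h import *
go(.5516,.0272,.055,1.129)
E
```

```text
time: 12.58
tool_pos: [0.5506, 0.0272, 0.0596]
tcp_rot: [-2.658, -1.674, 0.002]
wrist_force: [0.2, -0.6, -0.6]
width: 0.554
grip_force: 0.0
t 12.57 pos [0.5506 0.0272 0.0596] zax [-0.001  0.    -1.   ] head 1.124 q [0.0, 0.2, 2.02, 0.0, 0.92, 0.45] F [ 0.2 -0.6 -0.6] w 0.554 g 0.0
shift [0.01 0.02 0.09] spin -0.05
```

```bash
python3 -m creep '[[0,0,0.08,-0.05,0.4],[0,0,0,0,0.2],[0,0,0,0,0],[0,0,0,0,0],[0,0,0,0,0],[0,0,0,0,0],[0,0,0,0,0]]' 35
python3 -c "
from h import *
go(.5516,.0272,.055,1.129)"
```

```text
time: 13.45
tool_pos: [0.5516, 0.0272, 0.0568]
tcp_rot: [2.654, 1.68, 0.001]
wrist_force: [-1.2, 0.5, 3.2]
width: 0.177
grip_force: 35.1
t 13.45 pos [0.5516 0.0272 0.0568] zax [ 0.001  0.    -1.   ] head 1.1288 q [0.0, 0.21, 2.02, 0.0, 0.91, 0.45] F [-1.2  0.5  3.2] w 0.177 g 35.1
shift [0.   0.   0.04] spin -0.0
```

```bash
python3 -m creep '[[0.05,0,0,0,0],[0.05,0,-0.01,0,0],[0.05,0,-0.01,0,0],[0.05,0,-0.01,0,0],[0,0,0,0,0],[0,0,0,0,0]]'
python3 -c "
from h import *
go(.5516,.0272,.055,1.129)"
```

```text
time: 14.2
tool_pos: [0.5541, 0.0328, 0.0575]
tcp_rot: [2.651, 1.681, -0.009]
wrist_force: [-3.0, -12.0, 4.9]
width: 0.182
grip_force: 35.6
t 14.2 pos [0.5541 0.0328 0.0575] zax [-0.003 -0.005 -1.   ] head 1.1303 q [0.02, 0.21, 2.01, -0.01, 0.92, 0.46] F [ -3.  -12.    4.9] w 0.182 g 35.6
shift [-0.12  0.    0.05] spin 0.01
```

```bash
python3 -m creep '[[0.05,0,0,0,0],[0.05,0,0,0,0],[0.05,0,0,0,0],[0.05,0,0,0,0],[0,0,0,0,0],[0,0,0,0,0]]'
python3 -c "
from h import *
go(.5516,.0272,.055,1.129)"
```

```text
time: 14.95
tool_pos: [0.5564, 0.0377, 0.0576]
tcp_rot: [2.646, 1.681, -0.02]
wrist_force: [-10.2, -26.6, 12.6]
width: 0.18
grip_force: 37.2
t 14.95 pos [0.5564 0.0377 0.0576] zax [-0.008 -0.012 -1.   ] head 1.1321 q [0.03, 0.22, 2.01, -0.02, 0.92, 0.48] F [-10.2 -26.6  12.6] w 0.18 g 37.2
shift [-0.23  0.    0.06] spin 0.03
```

```bash
python3 -m creep '[[-0.08,0,0,0,0],[-0.08,0,0,0,0],[-0.08,0,0,0,0],[-0.08,0,0,0,0],[-0.08,0,0.03,0,0],[0,0,0,0,0]]'
python3 -m creep '[[-0.06,0,0,0,0],[-0.06,0,0,0,0],[-0.06,0,0,0,0],[-0.06,0,0,0,0],[-0.06,0,0,0,0],[0,0,0,0,0],[0,0,0,0,0]]'
python3 -c "
from h import *
go(.5516,.0272,.055,1.129)"
```

```text
time: 15.7
tool_pos: [0.5532, 0.0291, 0.0572]
tcp_rot: [-2.655, -1.679, -0.009]
wrist_force: [3.0, 5.5, 2.2]
width: 0.183
grip_force: 36.2
time: 16.58
tool_pos: [0.548, 0.0178, 0.0581]
tcp_rot: [-2.654, -1.678, -0.014]
wrist_force: [3.8, 13.6, 5.0]
width: 0.18
grip_force: 36.2
t 16.57 pos [0.548  0.0178 0.0581] zax [ 0.007  0.006 -1.   ] head 1.1274 q [-0.02, 0.19, 2.04, 0.01, 0.9, 0.42] F [ 3.8 13.6  5. ] w 0.18 g 36.2
shift [ 0.2  -0.02  0.06] spin -0.02
```

```bash
python3 -m creep '[[-0.05,0,0,0,0],[-0.05,0,0,0,0],[0,0,0,0,0],[0,0,0,0,0]]'
python3 - <<'E'
from h import *
go(.5516,.0272,.055,1.129)
q=cam('side')
cv2.imwrite('pics/f.png',cv2.resize(q['pixels'][190:310,250:400],None,fx=4,fy=4,interpolation=cv2.INTER_CUBIC)[:,:,::-1])
E
```

```text
time: 17.08
tool_pos: [0.5477, 0.0169, 0.0582]
tcp_rot: [-2.653, -1.674, -0.024]
wrist_force: [8.6, 28.2, -0.1]
width: 0.182
grip_force: 35.3
t 17.07 pos [0.5477 0.0169 0.0582] zax [ 0.011  0.012 -1.   ] head 1.1256 q [-0.02, 0.19, 2.04, 0.02, 0.9, 0.41] F [ 8.6 28.2 -0.1] w 0.182 g 35.3
shift [ 0.22 -0.02  0.07] spin -0.03
```

View pics/f.png

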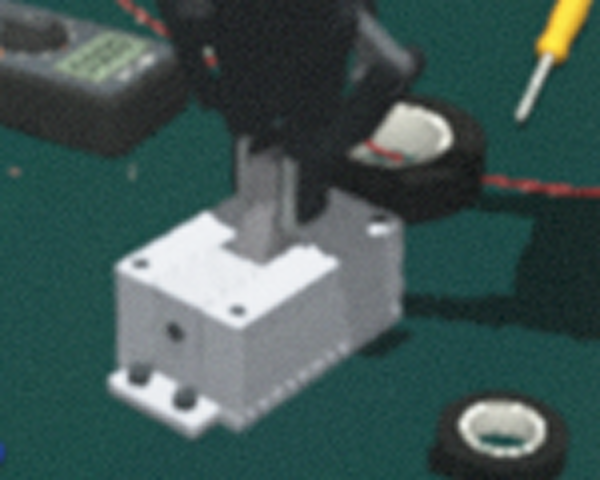

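The block leans toward -y at crop (260,230), at its stop. Both directions have now been pushed to their stops, so I'm returning to centre and lifting.

```bash
python3 -m creep '[[0.1,0,0,0,0],[0.1,0,0,0,0],[0.1,0,0,0,0],[0.1,0,0,0,0],[0,0,0,0,0],[0,0,0,0,0]]'
python3 -c "
from h import *
go(.5516,.0272,.055,1.129)"
python3 -m creep '[[0,0,-0.05,0,0],[0,0,-0.05,0,0],[0,0,-0.05,0,0],[0,0,-0.05,0,0],[0,0,0,0,0],[0,0,0,0,0]]' 45
python3 -c "
from h import *
go(.5516,.0272,.055,1.129)"
```

```text
time: 17.88
tool_pos: [0.5505, 0.0256, 0.056]
tcp_rot: [2.652, 1.681, -0.004]
wrist_force: [-1.4, -5.1, 5.2]
width: 0.181
grip_force: 36.5
t 17.88 pos [0.5505 0.0256 0.056 ] zax [-0.002 -0.003 -1.   ] head 1.1298 q [0.0, 0.21, 2.03, -0.0, 0.91, 0.45] F [-1.4 -5.1  5.2] w 0.181 g 36.5
shift [0.04 0.01 0.02] spin 0.01
time: 18.62
tool_pos: [0.5496, 0.026, 0.0647]
tcp_rot: [-2.654, -1.681, 0.006]
wrist_force: [1.3, -6.3, -5.3]
width: 0.179
grip_force: 44.2
t 18.62 pos [0.5496 0.026  0.0647] zax [-0.003 -0.002 -1.   ] head 1.1293 q [0.0, 0.2, 2.02, -0.0, 0.93, 0.45] F [ 1.3 -6.3 -5.3] w 0.179 g 44.2
shift [0.04 0.03 0.19] spin 0.0
```

```bash
python3 -m creep '[[0,0,-0.08,0,0],[0,0,-0.08,0,0],[0,0,-0.08,0,0],[0,0,-0.08,0,0],[0,0,0,0,0]]'
python3 -m creep '[[0,0,-0.1,0,0],[0,0,-0.15,0,0],[0,0,-0.2,0,0],[0,0,-0.2,0,0],[0,0,-0.15,0,0],[0,0,0,0,0],[0,0,0,0,0]]'
python3 - <<'E'
from h import *
go(.5516,.0272,.124,1.129)
q=cam('side');t=cam('top')
cv2.imwrite('pics/g.png',cv2.resize(q['pixels'][190:310,250:400],None,fx=5,fy=5,interpolation=cv2.INTER_CUBIC)[:,:,::-1])
for n in('block','tape_roll'):
  for c in (t,q): print(n,[(round(r['score'],2),np.round(r['bbox'])) for r in bot.look_for(n,c)])
E
```

```text
time: 19.25
tool_pos: [0.5496, 0.0258, 0.0807]
tcp_rot: [2.654, 1.681, -0.007]
wrist_force: [-0.7, -5.4, -4.0]
width: 0.18
grip_force: 44.7
time: 20.12
tool_pos: [0.551, 0.0274, 0.1222]
tcp_rot: [-2.654, -1.681, -0.0]
wrist_force: [0.8, -0.4, -1.4]
width: 0.179
grip_force: 45.2
t 20.12 pos [0.551  0.0274 0.1222] zax [-0.  0. -1.] head 1.129 q [0.0, 0.13, 1.98, 0.0, 1.04, 0.45] F [ 0.8 -0.4 -1.4] w 0.179 g 45.2
shift [ 0.    0.01 -0.04] spin -0.0
block []
block [(0.81, array([301., 199., 325., 247.]))]
tape_roll [(0.73, array([299., 214., 344., 253.])), (0.68, array([158., 250., 180., 258.])), (0.64, array([218., 269., 227., 282.]))]
tape_roll [(0.81, array([294., 330., 341., 374.])), (0.76, array([355., 287., 393., 315.])), (0.72, array([322., 213., 373., 249.]))]
```

View pics/g.png

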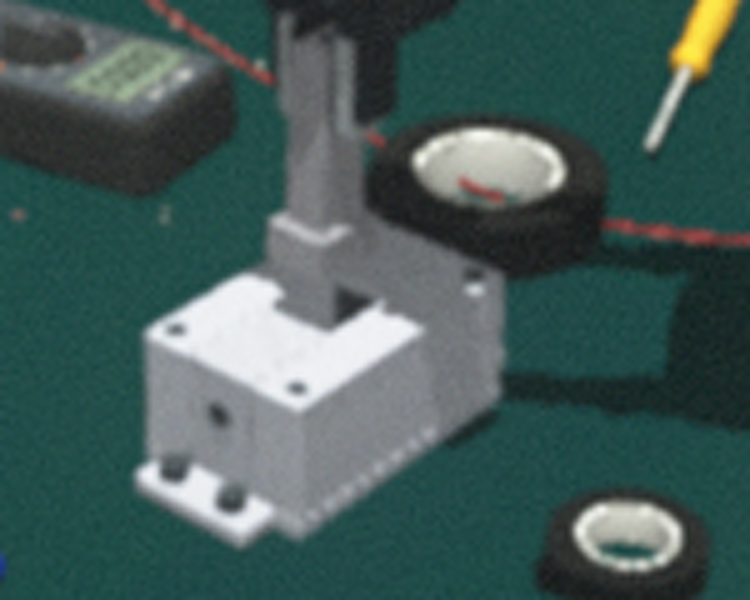

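```bash
python3 - <<'E'
from h import *
q=cam('side')
c,n=np.cos(-.4415),np.sin(-.4415)
P=lambda x,y:np.array([.5516,.0272])+np.array([c*x-n*y,n*x+c*y])
for zb in(.058,.066,.072,.078):
    X=[[*P(-.012,.015),zb],[*P(-.012,.015),zb+.014],[*P(.012,.015),zb],[*P(.012,.015),zb+.014]]
    print(zb,((proj(q,X)-[250,190]+.5)*5-.5).round(0).tolist())
E
```

```text
0.058 [[323.0, 314.0], [324.0, 278.0], [270.0, 289.0], [270.0, 254.0]]
0.066 [[324.0, 293.0], [324.0, 257.0], [270.0, 269.0], [270.0, 233.0]]
0.072 [[324.0, 278.0], [324.0, 242.0], [270.0, 254.0], [270.0, 218.0]]
0.078 [[324.0, 263.0], [324.0, 226.0], [270.0, 239.0], [270.0, 203.0]]
```

The block's foot-top corners at crop (324,243) and (272,215) match an upright block with its underside at about 72 mm, some 20 mm above the deck. The wrist force is about the block's own weight, so it is hanging free.

```bash
python3 -m creep '[[0,0,0.05,0,0],[0,0,0,0,0],[0,0,0,0,0],[0,0,0,0,0]]'; python3 -c "
from workcell import bot
print(bot.finish_job())"
```

```text
time: 20.98
tool_pos: [0.5512, 0.0271, 0.1198]
tcp_rot: [2.654, 1.68, 0.0]
wrist_force: [-0.2, 0.5, -1.5]
width: 0.181
grip_force: 45.2
the job is handed in; nothing more can be done
None
```

I handed the job in at about 21 s: the middle-sized tape roll lies flat on the bench near (0.50, 0.22), and the freed block hangs upright in the gripper about 18 mm above the nest's deck; the hand-in call returned no verdict.

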